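Stamp a blank in the hand press

ROBOT

A 7-joint arm with a two-finger parallel gripper is mounted at the origin on the work surface. World frame = base frame: x ahead of the robot, y to its left, z up, the work surface at z = 0. Lengths are in m, angles in rad, forces in N, time in s.
With the tool pointing down it reaches from about 0.4 to 0.85 m from the base axis. Payload 10.4 kg.
Tool frame: the origin (TCP) lies at the centre of the arm's flange, where the gripper is bolted on; the fingertips stand 173 mm ahead of it and the grasp point (between the pads) lies 155 mm ahead of it; z points along the fingers, y is the line along which they close (so a half turn about z gives the same grasp; the last joint's range is limited). The gripper opens to 85 mm and grips with 20 to 120 N. Pads are 22 mm wide; open, the fingers measure 114 mm over their backs; the gripper's body (76 mm by 85 mm) begins 54 mm behind the grasp point. The pads swing forward as they close: fully open they stand 13 mm farther back than shut.
Start: joints at [1.233, 0.332, -0.065, 1.46, 0.022, 1.35, -0.088], TCP at [0.194, -0.594, 0.405] pointing down, gripper open.
Joint ranges: [-2.6, 2.6], [-0.5, 2.12], [-1.47, 1.34], [0.16, 2.42], [-1.27, 4.41], [0.06, 2.06], [-2.6, 2.6]. Speed limits (rad/s): [2.22, 2.22, 2.79, 2.79, 3.14, 3.14, 3.14].

INTERFACE

Orientations are given as a unit quaternion [x, y, z, w].
In Python, from workcell import manip, viewer, finder gives the robot as it stands.
- The arm moves only by the tool arm_command, never from a script. Its argument "plan" is a list of rows, each an object with "dp": the shift along the tool's x, y, z in mm, a list of three; "spin": the turn about the tool's z in rad. A call has 1 to 5 rows; each row shifts and turns the commanded pose from where the row before left it, along the tool's axes as they then stand; what a row does not reach is not made up. A row lasts 1/10 s, in which the tool goes at most 50 mm and 8.59 degrees, less where a joint would pass 70% of its speed; a pose out of reach is approached as far as the arm can. A call is refused whole if a number of a shift passes 50 or a number of a turn 0.15, either way. A call with a gripper value outside its range is refused whole. "grip" is the closure, from -1 (fully open) to 1 (shut), set as the call begins (left out, the last holds). The fingers move at their own pace and stop on an object; "newtons" is the grip in N (left out, the last holds). Time passes only in rows, so rows that do not move let the fingers close. It gives the time, the measured TCP pose, the force, the opening and the grip force at its end, in the units of the state.
- manip.get_obs(): the state, without advancing time (a new reading comes with each control period).
- viewer.camera(name): name is "side" or "top"; returns the picture (480x640x3 uint8, blue, green, red); there is no depth.
- viewer.camera_params(name): a dict with "vertical_fov" (degrees; the focal length in pixels is half the picture's height over the tangent of half this angle, whatever the lens; pixels are square), "cx", "cy" (the principal point, pixels), "R" (3x3) and "t" (3): a world point X has camera coordinates R X + t. Camera axes: x right, y down, z forward; pixel columns grow to the right and rows downward; lengths in m; the calibration is good to about 2 mm. A picture is of the moment at which its call begins. camera_params takes no time and is no camera call.
- manip.hand_in(): hands the job in; it is judged then, once.
Trained networks look in the newest picture that a camera, given by its name, has taken for a name from the list of things; names that differ only in an ending like _2 or _b are one class to them, and where a whole thing is asked for, a point or a joint stands for the part that bears it (a point fixed in the world has none). Each returns a list of dicts, best first, with "score" (0 to 1); they miss things now and then, are a little off and sometimes report something else, mostly with a low value. They report only what shows in the picture. A call takes as long as a camera call.
- finder.find_in(camera, thing): "position" ([x, y, z] in m, in world coordinates, good to about 4 mm: the middle of the surface that is visible of it).
The state is a dict: "clock": time; "joint_pos": joint angles; "joint_velocities": joint speeds; "tau": joint torques, N m; "position": TCP position; "ee_rot": TCP orientation; "ft_force": force on the tool from outside, world axes, zero at the start; "torque": the same for the moment, N m; "grip_width": opening from 0.0 (shut) to 1.0 (fully open); "grasp_force": force on a finger pad.
Only numpy, scipy, OpenCV 4.12 (cv2) and the standard library are available. Lean on these libraries where they do the work, as an engineer would, in place of code of your own. Each camera call takes 0.05 s, during which the arm holds its last target. There are 200 camera calls.

TASK

Push the yellow blank along the press's channel until it is fully home against the blue back stop. Then twist the red knob clockwise until the stamp comes down and stops firmly on the blank, without forcing it, keep it pressed there for a good second, and let go so that the knob springs all the way back and the stamp lifts. Leave the blank home, and leave the oil bottle, the spanner and the brass fitting where they are.

Things in the scene. Friction and masses are not known exactly. Their poses are not given: they have to be found in the camera images.
- blank: Loose yellow bar, 110 (its x) x 40 (its y) x 10 (its z) mm, 0.08 to 0.17 kg, lying flat on the bed between two low dark rails with 2 mm of play on each side. Origin at its centre. Its near end (-x, towards the robot) is free to be pushed. It starts 25 to 65 mm short of the back stop.
- stop_face (a point): Point on the face of the blue back stop (16 mm high, 70 mm wide), on the channel's centre line, 5 mm above the bed (the height of the blank's middle). x points along the channel away from the robot, into the stop; y left, z up. The blank is home when its far end touches this face: its centre is then 55 mm before this point.
- bed: Steel bed whose height differs from run to run. Origin on its top surface, on the centre line, 70 mm before the stop face; axes as stop_face. The surface reaches from 85 mm before the origin to the stop and is 74 mm wide. The two rails, 8 mm high and 14 mm wide, reach from 50 mm before the origin to the stop.
- ram: Vertical steel ram, 22 mm across, over the channel 25 mm before the stop face, carrying a brass stamp 26 mm across. Origin at the centre of the steel's lower end; the stamp's face hangs 12 to 18 mm below it, differently each run. It sits on a stiff die spring: past contact each 0.01 rad of knob adds up to 3 N. It marks well from 8 N held for 0.8 s; above 40 N it is damaged.
- press: Dark hand press, fixed to the table. Origin on the table, straight under that of the bed; x, y as stop_face. Base plate x -100 to 150, y -205 to 105 mm, 12 mm thick. Aluminium head over x 11 to 79, y -32 to 94 mm, from 165 to 215 mm over the table (caps to 235 mm), on a column at x 15 to 85, y 50 to 86 mm. The knob's pedestal is 86 mm wide, centred at y = -145 mm.
- knob_grip (a point): Point on the axis of the red knob, 34 mm out from the sloping face. The knob is a bar 44 (its x) x 14 (its y) mm, reaching 11 mm above and 25 mm below this point, on a black disc 48 mm across. The frame turns with it: z points out along the axis, which leans 30 degrees from vertical towards the press's -x; x lies along the bar, at rest in the press's x-z plane. Grip the two long sides.
- knob (a joint): Turn of the knob in rad, 0 at rest, growing clockwise as seen looking down at it (about -z of knob_grip). Each radian lowers the ram 20 mm; the stamp meets the home blank at 0.6 to 1.5 rad, short of the knob's own limit of 1.65. The return spring takes about 0.06 N m at rest and 0.1 N m more per radian; 10 N at the stamp takes a further 0.2 N m. It springs back to 0 when let go.
- oil_center (a point): Bystander: white oil bottle with a red cap, 52 mm across, 110 mm high, left of the press. Point half-way up.
- spanner_grip (a point): Bystander: steel spanner lying on the table left of the press, 160 mm long. Point on its handle.
- fitting: Bystander: brass fitting standing upright right of the press, 28 mm across, 42 mm high. Origin at the centre of its underside.

How it is judged:
By the outcome, as a careful person would: the job done as asked, in the order asked, and still so for the second after the job is handed in, with the robot touching nothing.
It also fails if it takes over 61 s, if anything falls off the work surface, if the arm or the gripper's body presses on something with over 40 N, if the wrist force passes 120 N, or if a joint passes its speed limit or range.

## Working session

There is one attempt and no reset: what is moved stays moved. The work goes in short steps, Python scripts to look and compute and a tool call to move; the robot and the scene stay as the last step left them, time stands still between calls to the robot, and variables do not carry over. Pictures are saved under pics/ and viewed, at most 10 in all, crops included, and the job is handed in when it is done.

Besides the shell and the picture viewer there is one more tool, called after "Call:" as a command line: name --argument value ..., lists and objects as JSON in quotes. arm_command: Moves the arm, as the interface text tells. Its arguments: {"type":"object","properties":{"plan":{"type":"array","items":{"type":"object","properties":{"dp":{"type":"array","items":{"type":"number"}},"spin":{"type":"number"}}}},"grip":{"type":"number"},"newtons":{"type":"number"}},"required":["plan"]}

```bash
mkdir -p pics; cat > h.py <<'E'
import numpy as np, cv2
from workcell import manip, viewer, finder
def params(n):
    p=viewer.camera_params(n); f=240/np.tan(np.radians(p["vertical_fov"])/2)
    return f,p["cx"],p["cy"],np.array(p["R"]),np.array(p["t"])
def proj(n,X):
    f,cx,cy,R,t=params(n); c=R@np.array(X)+t; return np.array([cx+f*c[0]/c[2],cy+f*c[1]/c[2]])
def back(n,u,v,z):
    f,cx,cy,R,t=params(n); d=R.T@np.array([(u-cx)/f,(v-cy)/f,1]); o=-R.T@t
    return o+d*(z-o[2])/d[2]
def tri(ps):
    A=[];b=[]
    for n,u,v in ps:
        f,cx,cy,R,t=params(n)
        for k,q in ((0,(u-cx)/f),(1,(v-cy)/f)):
            A.append(R[k]-q*R[2]); b.append(q*t[2]-t[k])
    x,r,_,_=np.linalg.lstsq(np.array(A),np.array(b),rcond=None); return x,r
E
python3 - <<'E'
from h import *
np.set_printoptions(precision=4,suppress=True)
for n in("side","top"):
    cv2.imwrite(f"pics/{n}0.png",viewer.camera(n)); p=params(n); print(n,p[0],p[1],p[2],-p[3].T@p[4])
    for th in("blank","stop_face","bed","ram","press","knob_grip","fitting"):
        for d in finder.find_in(n,th)[:1]: print(th,np.array(d["position"]),round(d["score"],2))
o=manip.get_obs();print(o)
E
```

```text
side 587.6040181266485 323.4950019013461 243.51455148017476 [ 0.385  -0.7646  0.5846]
blank [0.4961 0.0017 0.0526] 0.89
stop_face [ 0.5619 -0.0184  0.0475] 0.77
bed [ 0.5593 -0.0208  0.0447] 0.55
ram [ 0.571  -0.0225  0.1095] 0.71
press [ 0.5507 -0.1342  0.007 ] 0.85
knob_grip [ 0.4691 -0.1443  0.1042] 0.81
fitting [ 0.4986 -0.2642  0.0145] 0.89
top 604.1318974349009 313.88986801993144 241.6079840658361 [0.4878 0.0914 1.3225]
blank [0.4996 0.0076 0.0527] 0.8
stop_face [0.5015 0.0192 0.0555] 0.96
bed [0.5029 0.0214 0.0526] 0.62
press [ 0.5464 -0.0733  0.011 ] 0.58
knob_grip [ 0.4673 -0.1327  0.1019] 0.55
{'clock': 0.8, 'joint_pos': array([ 1.2334,  0.3322, -0.0647,  1.4601,  0.0216,  1.3499, -0.0885]), 'joint_velocities': array([ 0.0003, -0.0005,  0.0011,  0.0004, -0.0014, -0.0001, -0.0007]), 'tau': array([  0.0005, -62.5177,   0.0499, -39.1815,   0.0164,   0.0018,
         0.    ]), 'position': array([ 0.1935, -0.5943,  0.4048]), 'ee_rot': array([0.9876, 0.1568, 0.    , 0.0001]), 'ft_force': array([-0.1569, -0.663 ,  0.1659]), 'torque': array([-0.0449, -0.0841, -0.0259]), 'grasp_force': 0.0, 'grip_width': 1.001814721859054}
```

View pics/side0.png

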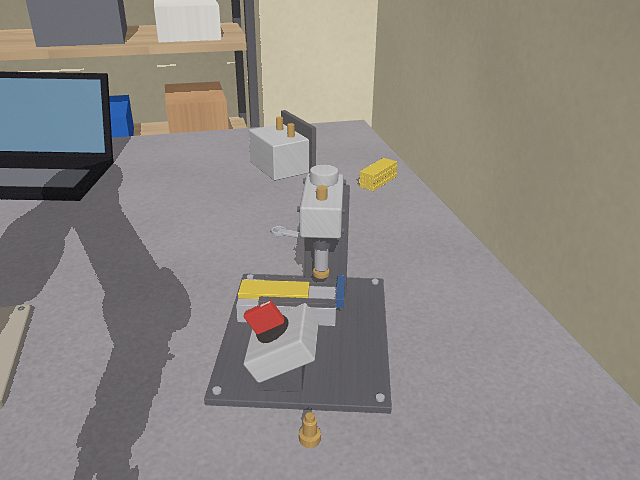

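View pics/top0.png

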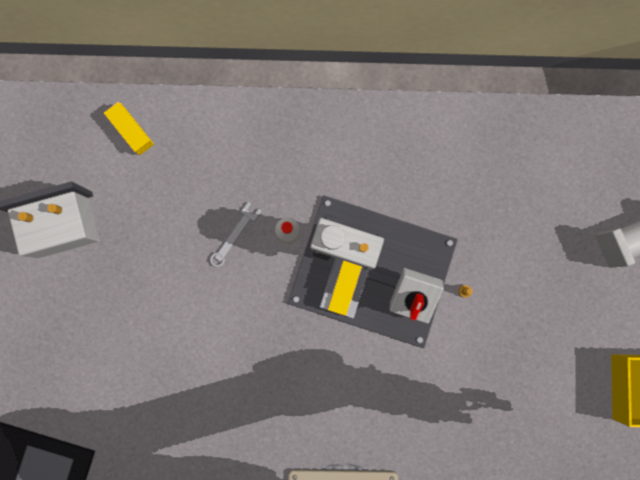

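```bash
cat > fit.py <<'E'
from h import *
from scipy.optimize import least_squares
np.set_printoptions(precision=4,suppress=True)
im={n:cv2.imread(f"pics/{n}0.png") for n in("side","top")}
def mask(n,lo,hi,roi):
    m=cv2.inRange(cv2.cvtColor(im[n],cv2.COLOR_BGR2HSV),lo,hi); z=np.zeros_like(m); a,b,c,d=roi; z[b:d,a:c]=m[b:d,a:c]; return z
def bbox(m): v,u=np.nonzero(m); return np.array([u.min()-.5,v.min()-.5,u.max()+.5,v.max()+.5])
px={"top":[(328,203),(450,243),(420,340),(296,299)],"side":[(375,282),(380,398),(217,391)]}
lx={"top":[(1,1),(1,-1),(-1,-1),(-1,1)],"side":[(1,1),(1,-1),(-1,-1)]}
def P(q,X): c,s=np.cos(q[2]),np.sin(q[2]); return np.array([q[0]+c*X[0]-s*X[1],q[1]+s*X[0]+c*X[1],X[2]])
def res(q):
    r=[]
    for n in px:
        for u,l in zip(px[n],lx[n]): r+=list(proj(n,P(q,(.025+l[0]*(.125-q[3]),-.05+l[1]*(.155-q[3]),.014)))-u)
    return r
s=least_squares(res,[.5,0,-.3,.012]);q=s.x;print("press",q,"res",np.round(s.fun,1))
red=((0,120,60),(8,255,255))
mk={n:mask(n,(0,150,60),(8,255,255),r) for n,r in(("side",(235,290,295,345)),("top",(395,280,440,330)))}
bb={n:bbox(mk[n]) for n in mk};print(bb)
a=np.pi/6; ez=np.array([-np.sin(a),0,np.cos(a)]);ex=np.array([np.cos(a),0,np.sin(a)]);ey=np.array([0,1,0])
def kbox(n,k): 
    c=np.array([k[0],k[2],k[1]]); pts=np.array([proj(n,P(q,c+x*ex+y*ey+z*ez)) for x in(-.022,.022) for y in(-.007,.007) for z in(-.025,.011)])
    return np.r_[pts.min(0),pts.max(0)]
s=least_squares(lambda k:np.r_[[ (kbox(n,k)-bb[n]) for n in mk]].ravel(),[0,.1,-.145],loss="soft_l1");print("knob (x,z,y) press",s.x,np.round(s.fun,1),"world",P(q,(s.x[0],s.x[2],s.x[1])))
ym={n:mask(n,(20,150,60),(35,255,255),r) for n,r in(("side",(230,270,330,310)),("top",(320,250,370,320)))}
bl=mask("side",(105,120,40),(130,255,255),(325,265,355,315)); print("yellow",{n:bbox(m) for n,m in ym.items()},"blue",bbox(bl))
w=cv2.resize(im["side"][230:400,200:400],None,fx=4,fy=3.5,interpolation=cv2.INTER_CUBIC) if 0 else cv2.resize(im["side"][240:390,205:405],None,fx=4,fy=4,interpolation=cv2.INTER_CUBIC)
cv2.imwrite("pics/crop1.png",w)
E
python3 fit.py
```

```text
press [ 0.5294 -0.003  -0.2964  0.0149] res [-0.  -0.  -0.  -0.1  0.  -0.2  0.3  0.   0.  -0.2  0.   0.1 -0.2 -0.2]
{'side': array([243.5, 299.5, 283.5, 333.5]), 'top': array([409.5, 292.5, 423.5, 319.5])}
knob (x,z,y) press [-0.0262  0.1124 -0.144 ] [-0.9 -1.5  2.6  2.2 -0.4 -0.6  0.1  1.4] world [ 0.4623 -0.1331  0.1124]
yellow {'side': array([237.5, 279.5, 308.5, 298.5]), 'top': array([327.5, 260.5, 361.5, 315.5])} blue [335.5 274.5 343.5 307.5]
```

View pics/crop1.png

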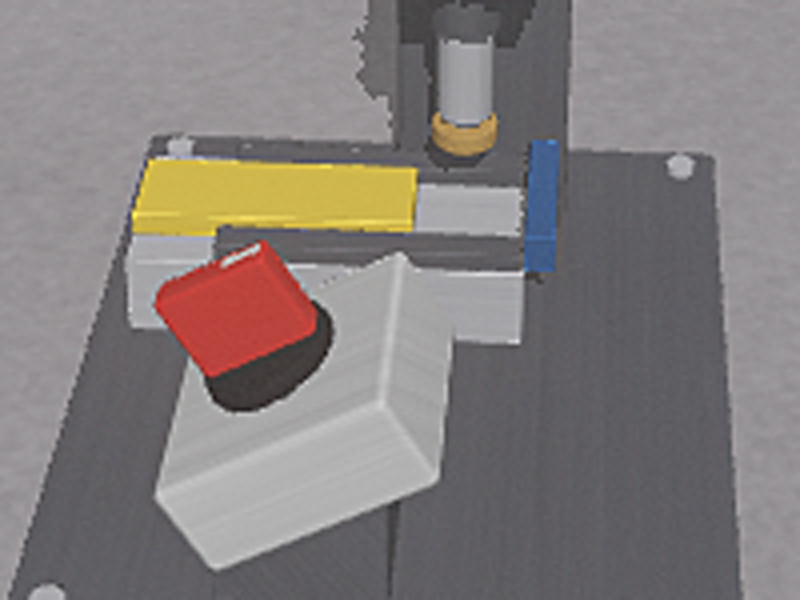

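```bash
cat >> fit.py <<'E'
print("----")
tc=lambda u,v:(204.5+(u+.5)/4,239.5+(v+.5)/4)
B=[tc(148,160),tc(417,170),tc(413,222),tc(135,213)];S=[tc(531,140),tc(524,238)]
def r2(p):
    h,b,y=p;r=[]
    for u,(x,yy) in zip(B,((-1,1),(1,1),(1,-1),(-1,-1))): r+=list(proj("side",P(q,(b+.055*x,y+.02*yy,h+.010)))-u)
    for u,yy in zip(S,(.035,-.035)): r+=list(proj("side",P(q,(.070,yy,h+.016)))-u)
    return r
s=least_squares(r2,[.05,-.03,0]);h,b,y=s.x;print("bed h, blank x,y",s.x,np.round(s.fun,1),"gap",.07-.055-b)
print("top blank near corners",[proj("top",P(q,(b-.055,y+k*.02,h+.01))) for k in(1,-1)])
for n in mk: mk[n]=mask(n,(0,110,30),(12,255,255),(235,290,295,345) if n=="side" else (395,280,440,330))
def iou(k,ns):
    t=0
    for n in ns:
        c=np.array([k[0],-.145,k[1]]); pts=np.array([proj(n,P(q,c+x*ex+yy*ey+z*ez)) for x in(-.022,.022) for yy in(-.007,.007) for z in(-.025,.011)])
        I=np.zeros((1920,2560),np.uint8); cv2.fillConvexPoly(I,cv2.convexHull(np.round((pts+.5)*4).astype(np.int32)),255)
        M=cv2.resize(mk[n],(2560,1920),interpolation=cv2.INTER_NEAREST); t+=(I&M>0).sum()/((I|M)>0).sum()
    return t
for ns in(["side"],["side","top"]):
    print(ns,max((round(iou((x,z),ns),3),x,z) for x in np.arange(-.04,-.01,.002) for z in np.arange(.1,.125,.002)))
E
python3 fit.py | sed -n '/----/,$p'
```

```text
----
bed h, blank x,y [ 0.046  -0.0296  0.0003] [ 0.4 -0.5  0.6 -0.6 -0.2  0.7 -0.8  0.3  0.  -0.1  0.4  0.3] gap 0.04458668010344368
top blank near corners [array([327.9159, 309.4916]), array([346.1519, 315.5053])]Traceback (most recent call last):
  File "fit.py", line 48, in <module>
    print(ns,max((round(iou((x,z),ns),3),x,z) for x in np.arange(-.04,-.01,.002) for z in np.arange(.1,.125,.002)))
             ~~~^^^^^^^^^^^^^^^^^^^^^^^^^^^^^^^^^^^^^^^^^^^^^^^^^^^^^^^^^^^^^^^^^^^^^^^^^^^^^^^^^^^^^^^^^^^^^^^^^^
  File "fit.py", line 48, in <genexpr>
    print(ns,max((round(iou((x,z),ns),3),x,z) for x in np.arange(-.04,-.01,.002) for z in np.arange(.1,.125,.002)))
                        ~~~^^^^^^^^^^
  File "fit.py", line 43, in iou
    c=np.array([k[0],-.145,k[1]]); pts=np.array([proj(n,P(q,c+x*ex+yy*ey+z*ez)) for x in(-.022,.022) for yy in(-.007,.007) for z in(-.025,.011)])
                                                 ~~~~^^^^^^^^^^^^^^^^^^^^^^^^^^
  File "h.py", line 7, in proj
    f,cx,cy,R,t=params(n); c=R@np.array(X)+t; return np.array([cx+f*c[0]/c[2],cy+f*c[1]/c[2]])
                ~~~~~~^^^
  File "h.py", line 4, in params
    p=viewer.camera_params(n); f=240/np.tan(np.radians(p["vertical_fov"])/2)
ValueError: time passes only in moves, steps and waits
```

```bash
sed -i 's/^def params/import functools\n@functools.cache\ndef params/' h.py
python3 fit.py | sed -n '/----/,$p'; python3 -c "
from h import *;print(manip.get_obs()['clock'])"
```

```text
----
bed h, blank x,y [ 0.046  -0.0296  0.0003] [ 0.4 -0.5  0.6 -0.6 -0.2  0.7 -0.8  0.3  0.  -0.1  0.4  0.3] gap 0.04458668010344368
top blank near corners [array([327.9159, 309.4916]), array([346.1519, 315.5053])]
['side'] (np.float64(0.834), np.float64(-0.02799999999999999), np.float64(0.11200000000000002))
['side', 'top'] (np.float64(1.618), np.float64(-0.02599999999999999), np.float64(0.11200000000000002))
0.8
```

Call:
arm_command --plan '[{"dp":[0,0,0],"spin":-0.15},{"dp":[0,0,0],"spin":-0.15},{"dp":[0,0,0],"spin":-0.15},{"dp":[0,0,0],"spin":-0.15},{"dp":[0,0,0],"spin":-0.15}]' --grip 1 --newtons 30

```text
clock: 1.3
position: [0.1935, -0.5943, 0.4047]
ee_rot: [0.86, 0.51, -0.0, 0.0]
ft_force: [-0.5, -0.4, 0.3]
grip_width: 0.143
grasp_force: 0.0
```

Call:
arm_command --plan '[{"dp":[0,0,0],"spin":-0.15},{"dp":[0,0,0],"spin":-0.15},{"dp":[0,0,0],"spin":-0.15},{"dp":[0,0,0],"spin":-0.15},{"dp":[0,0,0],"spin":-0.15}]'

```text
clock: 1.8
position: [0.1935, -0.5943, 0.4047]
ee_rot: [0.613, 0.79, -0.0, 0.0]
ft_force: [-0.6, -0.2, -0.3]
grip_width: -0.003
grasp_force: 0.0
```

```bash
cat >> h.py <<'E'
Q=np.array([.5294,-.0030,-.2964])
def state():
    from scipy.spatial.transform import Rotation as R
    o=manip.get_obs(); m=R.from_quat(o["ee_rot"]).as_matrix(); c,s=np.cos(Q[2]),np.sin(Q[2])
    A=np.array([[c,s,0],[-s,c,0],[0,0,1]]); p=o["position"]-[Q[0],Q[1],0]
    a=m.copy(); yaw=np.arctan2(m[1,0],m[0,0])-Q[2]
    print("t",round(o["clock"],2),"press TCP mm",np.round(A@p*1e3,1),"yaw",round((yaw)%(2*np.pi)-np.pi,3),"axis z",np.round(m[:,2],3),"F",np.round(A@o["ft_force"],1),"M",np.round(A@o["torque"],2),"w",round(o["grip_width"],3),"gf",round(o["grasp_force"],1))
    print("q",np.round(o["joint_pos"],2)); return o,m,A@p
E
python3 - <<'E'
from h import *
np.set_printoptions(suppress=True)
state()
E
```

```text
t 1.8 press TCP mm [-148.5 -663.6  404.7] yaw -1.024 axis z [ 0. -0. -1.] F [-0.5 -0.4 -0.3] M [ 0.04  0.01 -0.03] w -0.003 gf 0.0
q [ 1.39  0.35 -0.27  1.45  0.09  1.36  1.37]
```

Call:
arm_command --plan '[{"dp":[0,0,0],"spin":-0.15},{"dp":[0,0,0],"spin":-0.15},{"dp":[0,0,0],"spin":-0.15},{"dp":[0,0,0],"spin":-0.15},{"dp":[0,0,0],"spin":-0.15}]'

```text
clock: 2.3
position: [0.1935, -0.5943, 0.4048]
ee_rot: [0.281, 0.96, -0.0, 0.0]
ft_force: [-0.5, -0.5, 0.3]
grip_width: 0.001
grasp_force: 0.0
```

Call:
arm_command --plan '[{"dp":[0,0,0],"spin":-0.15},{"dp":[0,0,0],"spin":-0.124},{"dp":[0,40,20]},{"dp":[0,40,20]},{"dp":[0,40,20]}]'

```text
invalid input at $.plan[2]: expected keys dp, spin
```

Call:
arm_command --plan '[{"dp":[0,45,10]},{"dp":[0,45,0]},{"dp":[0,45,0]},{"dp":[0,45,0]},{"dp":[0,45,0]}]'

```text
invalid input at $.plan[0]: expected keys dp, spin
```

```bash
python3 - <<'E'
from h import *
np.set_printoptions(suppress=True)
state()
E
```

```text
t 2.3 press TCP mm [-148.5 -663.6  404.8] yaw -0.274 axis z [ 0. -0. -1.] F [-0.3 -0.6  0.3] M [-0.01  0.01 -0.03] w 0.001 gf 0.0
q [ 1.47  0.36 -0.37  1.45  0.13  1.36  2.09]
```

Call:
arm_command --plan '[{"dp":[0,0,0],"spin":-0.15},{"dp":[0,0,0],"spin":-0.124},{"dp":[-5,40,20],"spin":0},{"dp":[-5,40,20],"spin":0},{"dp":[-5,40,20],"spin":0}]'

```text
clock: 2.8
position: [0.2439, -0.4829, 0.3441]
ee_rot: [0.151, 0.989, -0.0, 0.0]
ft_force: [0.4, 0.8, 0.3]
grip_width: -0.002
grasp_force: 0.0
```

Call:
arm_command --plan '[{"dp":[-5,45,0],"spin":0},{"dp":[0,45,0],"spin":0},{"dp":[0,45,0],"spin":0},{"dp":[0,45,0],"spin":0},{"dp":[0,45,0],"spin":0}]'

```text
clock: 3.3
position: [0.3158, -0.2692, 0.3448]
ee_rot: [0.151, 0.989, -0.0, 0.0]
ft_force: [2.1, -0.2, 0.2]
grip_width: 0.0
grasp_force: 0.0
```

Call:
arm_command --plan '[{"dp":[0,45,0],"spin":0},{"dp":[0,45,0],"spin":0},{"dp":[0,45,0],"spin":0},{"dp":[0,45,0],"spin":0},{"dp":[0,45,0],"spin":0}]'

```text
clock: 3.8
position: [0.3828, -0.0542, 0.345]
ee_rot: [0.151, 0.989, -0.001, 0.0]
ft_force: [1.1, -1.2, 0.4]
grip_width: 0.005
grasp_force: 0.0
```

```bash
python3 - <<'E'
from h import *
np.set_printoptions(suppress=True)
state()
E
```

```text
t 3.8 press TCP mm [-125.3  -91.8  345. ] yaw -0.007 axis z [ 0.001 -0.001 -1.   ] F [ 1.4 -0.9  0.4] M [-0.02 -0.03  0.01] w 0.005 gf 0.0
q [ 1.09 -0.18 -0.96  2.08 -0.16  1.18  1.47]
```

Call:
arm_command --plan '[{"dp":[0,45,0],"spin":0},{"dp":[0,47,0],"spin":0},{"dp":[0,0,40],"spin":0},{"dp":[0,0,40],"spin":0},{"dp":[0,0,42],"spin":-0.007}]'

```text
clock: 4.3
position: [0.4104, 0.0318, 0.2219]
ee_rot: [0.147, 0.989, 0.0, 0.001]
ft_force: [0.2, -2.6, 0.4]
grip_width: -0.001
grasp_force: 0.0
```

Call:
arm_command --plan '[{"dp":[0,0,0],"spin":0},{"dp":[0,0,0],"spin":0},{"dp":[0,0,0],"spin":0}]'

```text
clock: 4.6
position: [0.411, 0.0318, 0.225]
ee_rot: [0.147, 0.989, -0.001, 0.002]
ft_force: [0.2, 0.4, 0.5]
grip_width: 0.003
grasp_force: 0.0
```

```bash
python3 - <<'E'
from h import *
np.set_printoptions(suppress=True)
state()
i=viewer.camera("side"); cv2.imwrite("pics/side1.png",i)
cv2.imwrite("pics/crop2.png",cv2.resize(i[210:360,190:390],None,fx=4,fy=4,interpolation=cv2.INTER_CUBIC))
E
```

```text
t 4.6 press TCP mm [-123.4   -1.3  225. ] yaw 0.0 axis z [ 0.003 -0.002 -1.   ] F [0.1 0.5 0.5] M [ 0.01 -0.01 -0.02] w 0.003 gf 0.0
q [ 0.93  0.23 -1.17  2.14  0.27  0.92  0.88]
```

View pics/crop2.png

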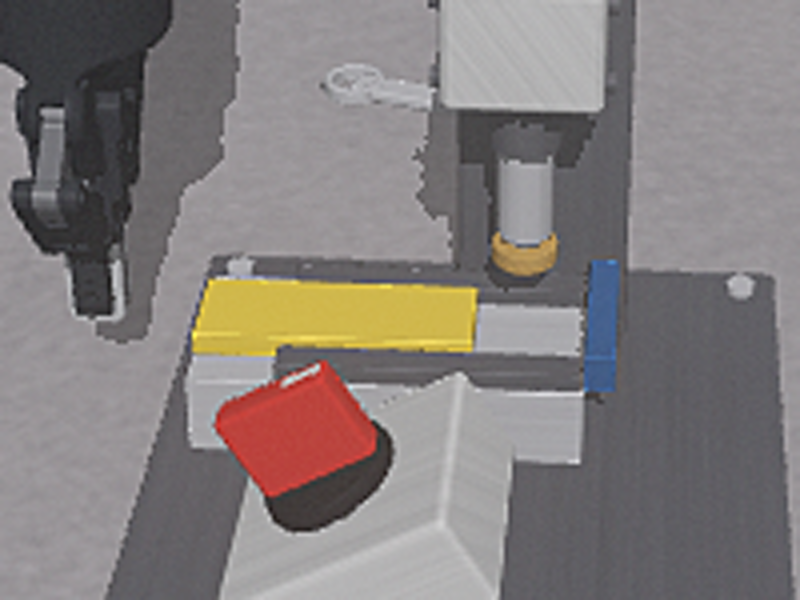

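Call:
arm_command --plan '[{"dp":[-8,1,1],"spin":0},{"dp":[-8,0,0],"spin":0},{"dp":[-6,0,0],"spin":0},{"dp":[-6,0,0],"spin":0},{"dp":[-6,0,0],"spin":0}]'

```text
clock: 5.15
position: [0.4433, 0.0225, 0.2217]
ee_rot: [0.147, 0.989, 0.0, -0.0]
ft_force: [-0.9, -0.7, 0.8]
grip_width: 0.001
grasp_force: 0.6
```

Call:
arm_command --plan '[{"dp":[-6,0,0],"spin":0},{"dp":[-6,0,0],"spin":0},{"dp":[-6,0,0],"spin":0},{"dp":[0,0,0],"spin":0},{"dp":[0,0,0],"spin":0}]'

```text
clock: 5.65
position: [0.4601, 0.0175, 0.2217]
ee_rot: [0.147, 0.989, 0.0, -0.0]
ft_force: [-0.4, 0.2, 0.5]
grip_width: -0.001
grasp_force: 0.0
```

```bash
cat > gap.py <<'E'
from h import *
np.set_printoptions(suppress=True,precision=1)
o,m,p=state()
i=viewer.camera("side"); hsv=cv2.cvtColor(i,cv2.COLOR_BGR2HSV)
def bb(lo,hi,r):
    a,b,c,d=r; v,u=np.nonzero(cv2.inRange(hsv,lo,hi)[b:d,a:c]); return u.min()+a-.5,v.min()+b-.5,u.max()+a+.5,v.max()+b+.5
y=bb((20,150,60),(35,255,255),(230,270,345,303)); s=bb((105,120,40),(130,255,255),(325,265,355,315)); print("yellow",y,"blue",s)
def W(X): c,q=np.cos(Q[2]),np.sin(Q[2]); return [Q[0]+c*X[0]-q*X[1],Q[1]+q*X[0]+c*X[1],X[2]]
for e in(.015,.055,.065,.07): print("far end",e,proj("side",W((e,-.02,.056))),proj("side",W((e,.02,.056))))
print("tip",proj("side",W((p[0],p[1],p[2]-.173))))
E
python3 gap.py
```

```text
t 5.65 press TCP mm [-72.2  -0.7 221.7] yaw 0.001 axis z [-0.  0. -1.] F [-0.5  0.1  0.5] M [-0.   0.  -0.1] w -0.001 gf 0.0
q [ 0.8  0.4 -1.1  2.   0.4  1.   0.8]
yellow (np.float64(252.5), np.float64(280.5), np.float64(323.5), np.float64(298.5)) blue (np.float64(335.5), np.float64(274.5), np.float64(344.5), np.float64(307.5))
far end 0.015 [301.  295.6] [303.1 281.4]
far end 0.055 [326.6 296.6] [327.8 282.3]
far end 0.065 [333.  296.8] [333.9 282.5]
far end 0.07 [336.2 297. ] [337.  282.7]
tip [247.7 290.4]
```

Call:
arm_command --plan '[{"dp":[-5,0,-1],"spin":0},{"dp":[-5,0,0],"spin":0},{"dp":[-5,0,0],"spin":0},{"dp":[-2,0,0],"spin":0},{"dp":[0,0,0],"spin":0}]'

```text
clock: 6.2
position: [0.4767, 0.0124, 0.2227]
ee_rot: [0.147, 0.989, 0.0, 0.0]
ft_force: [-1.3, 0.5, 0.7]
grip_width: 0.001
grasp_force: 0.0
```

Call:
arm_command --plan '[{"dp":[-1,0,0],"spin":0},{"dp":[-1,0,0],"spin":0},{"dp":[0,0,0],"spin":0}]'

```text
clock: 6.5
position: [0.4783, 0.0119, 0.2227]
ee_rot: [0.147, 0.989, -0.0, 0.0]
ft_force: [0.3, 0.2, -0.4]
grip_width: -0.001
grasp_force: 0.0
```

```bash
python3 gap.py|grep -v far
```

```text
t 6.5 press TCP mm [-53.3  -0.7 222.7] yaw 0.001 axis z [ 0. -0. -1.] F [ 0.2  0.3 -0.4] M [ 0.  0. -0.] w -0.001 gf 0.0
q [ 0.8  0.4 -1.1  2.   0.4  1.   0.8]
yellow (np.float64(263.5), np.float64(280.5), np.float64(334.5), np.float64(298.5)) blue (np.float64(335.5), np.float64(274.5), np.float64(344.5), np.float64(307.5))
tip [259.4 290.3]
```

Call:
arm_command --plan '[{"dp":[-1,0,0],"spin":0},{"dp":[-1,0,0],"spin":0},{"dp":[0,0,0],"spin":0}]'

```text
clock: 6.85
position: [0.4803, 0.0112, 0.2227]
ee_rot: [0.147, 0.989, -0.0, 0.0]
ft_force: [-0.2, 0.3, 0.1]
grip_width: -0.001
grasp_force: 0.0
```

Call:
arm_command --plan '[{"dp":[-1,0,0],"spin":0},{"dp":[0,0,0],"spin":0}]'

```text
clock: 7.05
position: [0.4812, 0.011, 0.2227]
ee_rot: [0.147, 0.989, -0.0, 0.0]
ft_force: [-0.4, -0.6, 0.8]
grip_width: -0.001
grasp_force: 0.1
```

Call:
arm_command --plan '[{"dp":[-1,0,0],"spin":0},{"dp":[0,0,0],"spin":0}]'

```text
clock: 7.25
position: [0.4819, 0.0108, 0.2226]
ee_rot: [0.147, 0.989, -0.0, -0.0]
ft_force: [-3.0, 1.5, 1.2]
grip_width: -0.001
grasp_force: 1.6
```

Call:
arm_command --plan '[{"dp":[-1,0,0],"spin":0},{"dp":[0,0,0],"spin":0}]'

```text
clock: 7.45
position: [0.4822, 0.0108, 0.2224]
ee_rot: [0.147, 0.989, -0.0, -0.001]
ft_force: [-9.0, 1.7, 6.0]
grip_width: -0.001
grasp_force: 4.1
```

```bash
python3 gap.py|grep -v far
```

```text
t 7.45 press TCP mm [-49.1  -0.5 222.4] yaw 0.001 axis z [-0. -0. -1.] F [-9.1 -1.   6. ] M [-0.2  1.7  0. ] w -0.001 gf 4.1
q [ 0.8  0.4 -1.   2.   0.4  1.   0.8]
yellow (np.float64(265.5), np.float64(280.5), np.float64(336.5), np.float64(298.5)) blue (np.float64(335.5), np.float64(274.5), np.float64(344.5), np.float64(307.5))
tip [262.  290.5]
```

Call:
arm_command --plan '[{"dp":[10,0,0],"spin":0},{"dp":[20,0,0],"spin":0},{"dp":[0,0,-30],"spin":0},{"dp":[0,0,-40],"spin":0},{"dp":[0,0,-45],"spin":0}]'

```text
clock: 8.0
position: [0.4537, 0.0195, 0.3383]
ee_rot: [0.147, 0.989, 0.0, -0.001]
ft_force: [0.7, -0.7, 0.6]
grip_width: -0.003
grasp_force: 0.0
```

Call:
arm_command --plan '[{"dp":[0,-45,0],"spin":0},{"dp":[0,-45,0],"spin":0},{"dp":[-15,-45,0],"spin":0},{"dp":[-30,-10,0],"spin":0},{"dp":[0,0,0],"spin":0}]' --grip -1

```text
clock: 8.5
position: [0.456, -0.1367, 0.3367]
ee_rot: [0.15, 0.989, 0.001, 0.0]
ft_force: [-0.9, 0.5, -0.6]
grip_width: 0.848
grasp_force: 0.0
```

```bash
cat > kfit.py <<'E'
exec(open("fit.py").read().split('print("----")')[0])
for n in mk: mk[n]=cv2.resize(mask(n,(0,110,30),(12,255,255),(235,290,295,345) if n=="side" else (395,280,440,330)),(2560,1920),interpolation=cv2.INTER_NEAREST)
def iou(x0,z0,zb,ns=("side","top")):
    t=0
    for n in ns:
        c=np.array([x0,-.145,z0]); pts=np.array([proj(n,P(q,c+x*ex+y*ey+z*ez)) for x in(-.022,.022) for y in(-.007,.007) for z in(zb,.011)])
        I=np.zeros((1920,2560),np.uint8); cv2.fillConvexPoly(I,cv2.convexHull(np.round((pts+.5)*4).astype(np.int32)),255)
        t+=((I&mk[n])>0).sum()/((I|mk[n])>0).sum()
    return round(t,3)
for zb in(-.025,-.02,-.016,-.012): print(zb,max((iou(x,z,zb),round(x,4),round(z,4)) for x in np.arange(-.036,-.018,.002) for z in np.arange(.1,.124,.002)))
E
python3 kfit.py|tail -4; python3 gap.py | head -2
```

```text
-0.025 (np.float64(1.618), np.float64(-0.026), np.float64(0.112))
-0.02 (np.float64(1.646), np.float64(-0.026), np.float64(0.11))
-0.016 (np.float64(1.617), np.float64(-0.024), np.float64(0.108))
-0.012 (np.float64(1.498), np.float64(-0.022), np.float64(0.104))
t 8.5 press TCP mm [ -31.2 -149.3  336.7] yaw -0.005 axis z [ 0.  0. -1.] F [-1.   0.2 -0.6] M [ 0.1  0.1 -0. ] w 0.848 gf 0.0
q [ 1.2  0.2 -1.1  1.9  0.2  1.2  1.3]
```

Call:
arm_command --plan '[{"dp":[-2,2,0],"spin":-0.005},{"dp":[-2,2,20],"spin":0},{"dp":[0,0,20],"spin":0},{"dp":[0,0,17],"spin":0},{"dp":[0,0,5],"spin":0}]'

```text
clock: 9.05
position: [0.4593, -0.1287, 0.2748]
ee_rot: [0.144, 0.99, -0.0, -0.001]
ft_force: [-0.5, 0.7, -0.1]
grip_width: 1.001
grasp_force: 0.0
```

Call:
arm_command --plan '[{"dp":[0,0,0],"spin":0},{"dp":[0,0,0],"spin":0}]'

```text
clock: 9.25
position: [0.4603, -0.1295, 0.2767]
ee_rot: [0.144, 0.99, -0.0, 0.001]
ft_force: [0.4, -0.1, 0.5]
grip_width: 1.003
grasp_force: 0.0
```

```bash
python3 gap.py | head -2; python3 - <<'E'
from h import *
i=viewer.camera("side")
cv2.imwrite("pics/crop3.png",cv2.resize(i[210:360,190:390],None,fx=4,fy=4,interpolation=cv2.INTER_CUBIC))
E
```

```text
t 9.25 press TCP mm [ -29.1 -141.2  276.7] yaw 0.006 axis z [ 0. -0. -1.] F [0.4 0.  0.5] M [ 0.   0.  -0.1] w 1.003 gf 0.0
q [ 1.2  0.3 -1.1  1.9  0.3  1.1  1.2]
```

View pics/crop3.png

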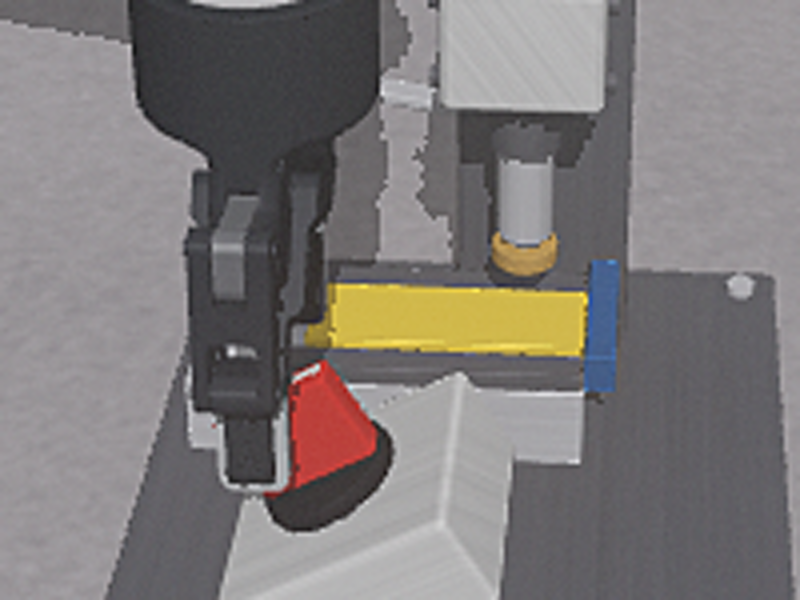

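Call:
arm_command --plan '[{"dp":[-2,-4,1],"spin":0.006},{"dp":[0,0,0],"spin":0},{"dp":[0,0,0],"spin":0}]'

```text
clock: 9.65
position: [0.4609, -0.1346, 0.2748]
ee_rot: [0.148, 0.989, -0.0, 0.0]
ft_force: [0.4, 0.3, -0.4]
grip_width: 0.998
grasp_force: 0.0
```

Call:
arm_command --plan '[{"dp":[0,0,0],"spin":0},{"dp":[0,0,0],"spin":0},{"dp":[0,0,0],"spin":0},{"dp":[0,0,0],"spin":0},{"dp":[0,0,0],"spin":0}]' --grip 1 --newtons 30

```text
clock: 10.15
position: [0.461, -0.1339, 0.2748]
ee_rot: [0.148, 0.989, 0.0, 0.0]
ft_force: [-1.4, 14.2, 11.3]
grip_width: 0.156
grasp_force: 34.9
```

Call:
arm_command --plan '[{"dp":[0,0,0],"spin":0},{"dp":[0,0,0],"spin":0},{"dp":[0,0,0],"spin":0}]'

```text
clock: 10.45
position: [0.461, -0.1337, 0.2749]
ee_rot: [0.148, 0.989, 0.0, 0.0]
ft_force: [-0.4, 4.7, 4.6]
grip_width: 0.155
grasp_force: 33.6
```

```bash
sed -i 's/"M",np.round(A@o\["torque"\],2)/"M",(A@o["torque"]).round(3).tolist()/' h.py; python3 gap.py | head -2
```

```text
t 10.45 press TCP mm [ -27.2 -145.   274.9] yaw 0.0 axis z [ 0.  0. -1.] F [-1.7  4.4  4.6] M [1.024, 0.401, -0.009] w 0.155 gf 33.6
q [ 1.2  0.3 -1.1  1.9  0.3  1.1  1.2]
```

Call:
arm_command --plan '[{"dp":[0,0.5,0],"spin":0.05},{"dp":[0,0,0],"spin":0.05},{"dp":[0,0,0],"spin":0.05},{"dp":[0,0,0],"spin":0.05},{"dp":[0,0,0],"spin":0}]'

```text
clock: 11.0
position: [0.4613, -0.1328, 0.275]
ee_rot: [0.246, 0.969, 0.001, -0.0]
ft_force: [-3.5, 6.0, 7.5]
grip_width: 0.159
grasp_force: 57.3
```

```bash
cat > st.py <<'E'
from h import *
state(); i=viewer.camera("side"); hsv=cv2.cvtColor(i,cv2.COLOR_BGR2HSV)
m=cv2.inRange(hsv,(12,110,60),(22,255,255))[240:300,305:335]
v,u=np.nonzero(m)
print("brass rows",v.min()+240,v.max()+240,"mean",round(v.mean()+240,2),"cols",u.min()+305,u.max()+305,len(v))
E
python3 st.py
```

```text
t 11.0 press TCP mm [ -27.3 -144.   275. ] yaw -0.2 axis z [ 0.     0.001 -1.   ] F [-5.1  4.7  7.5] M [2.211, 0.902, 0.768] w 0.159 gf 57.3
q [ 1.13  0.29 -1.04  1.94  0.28  1.06  1.04]
brass rows 270 282 mean 275.44 cols 313 328 109
```

Call:
arm_command --plan '[{"dp":[0,0,-2],"spin":0.05},{"dp":[0,0,-2],"spin":0.05},{"dp":[0,0,0],"spin":0.05},{"dp":[0,0,0],"spin":0.05},{"dp":[0,0,0],"spin":0}]' --grip 0.52 --newtons 25

```text
clock: 11.55
position: [0.461, -0.1334, 0.2786]
ee_rot: [0.341, 0.94, 0.0, -0.0]
ft_force: [-1.0, 4.9, 1.3]
grip_width: 0.246
grasp_force: 3.5
```

```bash
python3 st.py
```

```text
t 11.55 press TCP mm [ -27.3 -144.7  278.6] yaw -0.401 axis z [-0.  0. -1.] F [-2.3  4.4  1.3] M [1.05, 0.44, 0.086] w 0.246 gf 3.5
q [ 1.1   0.27 -1.01  1.94  0.26  1.07  0.86]
brass rows 270 282 mean 275.15 cols 313 328 111
```

Call:
arm_command --plan '[{"dp":[0,0,0],"spin":0.05},{"dp":[0,0,0],"spin":0.05},{"dp":[0,0,0],"spin":0.05},{"dp":[0,0,0],"spin":0.05},{"dp":[0,0,0],"spin":0}]'

```text
clock: 12.1
position: [0.4613, -0.1332, 0.2789]
ee_rot: [0.433, 0.901, 0.0, 0.0]
ft_force: [-0.6, 6.9, 3.1]
grip_width: 0.238
grasp_force: 6.3
```

```bash
python3 st.py; python3 - <<'E'
import cv2,numpy as np
i=cv2.imread("pics/side1.png");m=cv2.inRange(cv2.cvtColor(i,cv2.COLOR_BGR2HSV),(12,110,60),(22,255,255))[240:300,305:335];v,u=np.nonzero(m);print("rest",v.min()+240,v.max()+240,v.mean()+240)
E
```

```text
t 12.1 press TCP mm [ -27.2 -144.4  278.9] yaw -0.599 axis z [ 0.001  0.001 -1.   ] F [-2.6  6.5  3.1] M [1.473, 0.399, 0.182] w 0.238 gf 6.3
q [ 1.08  0.26 -0.97  1.94  0.24  1.06  0.67]
brass rows 272 282 mean 277.73 cols 313 328 109
rest 268 278 273.7289719626168
```

Call:
arm_command --plan '[{"dp":[0,0,0],"spin":0.05},{"dp":[0,0,0],"spin":0.05},{"dp":[0,0,0],"spin":0.05},{"dp":[0,0,0],"spin":0}]' --grip 0.46

```text
clock: 12.55
position: [0.4612, -0.133, 0.2788]
ee_rot: [0.499, 0.866, 0.001, -0.0]
ft_force: [-0.6, 7.7, 3.0]
grip_width: 0.271
grasp_force: 4.4
```

```bash
python3 st.py
```

```text
t 12.55 press TCP mm [ -27.2 -144.3  278.8] yaw -0.749 axis z [ 0.     0.001 -1.   ] F [-2.8  7.2  3. ] M [1.566, 0.356, 0.14] w 0.271 gf 4.4
q [ 1.05  0.25 -0.95  1.94  0.23  1.06  0.53]
brass rows 273 284 mean 278.72 cols 313 328 115
```

Call:
arm_command --plan '[{"dp":[0,0,0],"spin":0.05},{"dp":[0,0,0],"spin":0.05},{"dp":[0,0,0],"spin":0.05},{"dp":[0,0,0],"spin":0}]'

```text
clock: 13.0
position: [0.4615, -0.1329, 0.279]
ee_rot: [0.563, 0.827, 0.001, 0.0]
ft_force: [1.2, 7.8, 3.1]
grip_width: 0.274
grasp_force: 5.9
```

```bash
python3 st.py
```

```text
t 13.0 press TCP mm [ -27.  -144.1  279. ] yaw -0.899 axis z [ 0.001  0.001 -1.   ] F [-1.1  7.8  3.1] M [1.708, 0.232, 0.151] w 0.274 gf 5.9
q [ 1.04  0.25 -0.93  1.94  0.22  1.06  0.39]
brass rows 275 285 mean 280.68 cols 313 328 117
```

Call:
arm_command --plan '[{"dp":[0,0,0],"spin":0.05},{"dp":[0,0,0],"spin":0.05},{"dp":[0,0,0],"spin":0.03},{"dp":[0,0,0],"spin":0}]'

```text
clock: 13.45
position: [0.4617, -0.1328, 0.2791]
ee_rot: [0.615, 0.789, 0.001, 0.0]
ft_force: [1.5, 8.6, 3.1]
grip_width: 0.272
grasp_force: 7.0
```

```bash
python3 st.py
```

```text
t 13.45 press TCP mm [ -26.9 -143.9  279.1] yaw -1.028 axis z [ 0.002  0.001 -1.   ] F [-1.   8.6  3.1] M [1.839, 0.027, 0.157] w 0.272 gf 7.0
q [ 1.02  0.24 -0.91  1.94  0.22  1.06  0.26]
brass rows 277 287 mean 282.41 cols 313 328 113
```

Call:
arm_command --plan '[{"dp":[0,0,0],"spin":0.03},{"dp":[0,0,0],"spin":0.03},{"dp":[0,0,0],"spin":0}]'

```text
clock: 13.8
position: [0.4617, -0.1327, 0.2792]
ee_rot: [0.638, 0.77, 0.001, 0.0]
ft_force: [2.1, 9.0, 2.9]
grip_width: 0.267
grasp_force: 7.0
```

```bash
python3 st.py
```

```text
t 13.8 press TCP mm [ -26.8 -143.9  279.2] yaw -1.088 axis z [ 0.002  0.001 -1.   ] F [-0.6  9.2  2.9] M [1.869, 0.033, 0.209] w 0.267 gf 7.0
q [ 1.01  0.24 -0.9   1.94  0.21  1.05  0.21]
brass rows 278 288 mean 283.2 cols 313 328 111
```

Call:
arm_command --plan '[{"dp":[0,0,0],"spin":0.03},{"dp":[0,0,0],"spin":0.03},{"dp":[0,0,0],"spin":0}]'

```text
clock: 14.15
position: [0.4618, -0.1327, 0.2792]
ee_rot: [0.661, 0.75, 0.001, 0.0]
ft_force: [2.3, 8.0, 3.7]
grip_width: 0.272
grasp_force: 7.7
```

```bash
python3 st.py
```

```text
t 14.15 press TCP mm [ -26.8 -143.8  279.2] yaw -1.148 axis z [ 0.002  0.001 -1.   ] F [-0.2  8.4  3.7] M [1.865, -0.116, 0.195] w 0.272 gf 7.7
q [ 1.    0.24 -0.89  1.95  0.21  1.05  0.15]
brass rows 279 288 mean 284.01 cols 313 328 111
```

Call:
arm_command --plan '[{"dp":[0,0,0],"spin":0.03},{"dp":[0,0,0],"spin":0.02},{"dp":[0,0,0],"spin":0}]'

```text
clock: 14.5
position: [0.4619, -0.1328, 0.2793]
ee_rot: [0.68, 0.734, 0.001, 0.001]
ft_force: [2.5, 6.9, 3.2]
grip_width: 0.272
grasp_force: 8.3
```

```bash
python3 st.py; python3 - <<'E'
from h import *
i=viewer.camera("side")
cv2.imwrite("pics/crop4.png",cv2.resize(i[230:350,230:370],None,fx=5,fy=5,interpolation=cv2.INTER_CUBIC))
E
```

```text
t 14.5 press TCP mm [ -26.7 -143.9  279.3] yaw -1.198 axis z [ 0.003  0.001 -1.   ] F [0.4 7.3 3.2] M [1.824, -0.198, 0.273] w 0.272 gf 8.3
q [ 1.    0.23 -0.88  1.95  0.21  1.05  0.1 ]
brass rows 279 289 mean 284.66 cols 313 328 115
```

View pics/crop4.png

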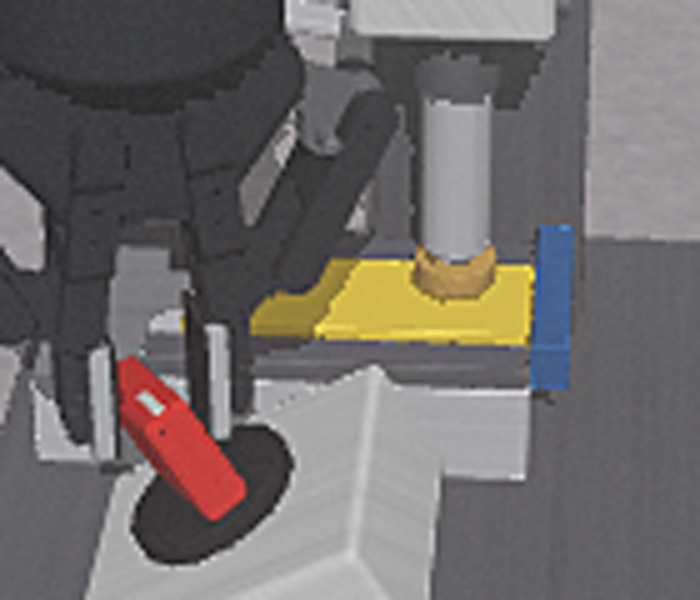

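Call:
arm_command --plan '[{"dp":[0,0,0],"spin":0.04},{"dp":[0,0,0],"spin":0.04},{"dp":[0,0,0],"spin":0.04},{"dp":[0,0,0],"spin":0}]'

```text
clock: 15.0
position: [0.462, -0.133, 0.2794]
ee_rot: [0.723, 0.691, 0.001, 0.001]
ft_force: [2.4, 6.9, 3.5]
grip_width: 0.267
grasp_force: 9.5
```

```bash
python3 st.py
```

```text
t 15.0 press TCP mm [ -26.5 -144.   279.4] yaw -1.319 axis z [ 0.003  0.001 -1.   ] F [0.3 7.3 3.5] M [1.684, -0.361, 0.332] w 0.267 gf 9.5
q [ 0.98  0.23 -0.87  1.95  0.2   1.05 -0.01]
brass rows 281 290 mean 286.07 cols 313 328 111
```

Call:
arm_command --plan '[{"dp":[0,0,0],"spin":0.04},{"dp":[0,0,0],"spin":0.04},{"dp":[0,0,0],"spin":0}]'

```text
clock: 15.35
position: [0.462, -0.1332, 0.2795]
ee_rot: [0.75, 0.662, 0.001, 0.001]
ft_force: [3.1, 6.3, 4.1]
grip_width: 0.271
grasp_force: 10.1
```

```bash
python3 st.py
```

```text
t 15.35 press TCP mm [ -26.4 -144.2  279.5] yaw -1.399 axis z [ 0.003  0.    -1.   ] F [1.1 6.9 4.1] M [1.554, -0.288, 0.233] w 0.271 gf 10.1
q [ 0.97  0.23 -0.85  1.95  0.2   1.05 -0.09]
brass rows 282 291 mean 286.96 cols 313 328 109
```

Call:
arm_command --plan '[{"dp":[0,0,0],"spin":0.04},{"dp":[0,0,0],"spin":0.04},{"dp":[0,0,0],"spin":0}]'

```text
clock: 15.7
position: [0.462, -0.1333, 0.2796]
ee_rot: [0.776, 0.631, 0.001, 0.001]
ft_force: [1.7, 5.9, 6.1]
grip_width: 0.273
grasp_force: 10.5
```

```bash
python3 st.py
```

```text
t 15.7 press TCP mm [ -26.4 -144.3  279.6] yaw -1.479 axis z [ 0.003 -0.    -1.   ] F [-0.1  6.2  6.1] M [1.478, -0.269, 0.28] w 0.273 gf 10.5
q [ 0.96  0.22 -0.84  1.95  0.19  1.05 -0.17]
brass rows 282 292 mean 287.76 cols 313 328 109
```

Call:
arm_command --plan '[{"dp":[0,0,0],"spin":0.03},{"dp":[0,0,0],"spin":0.03},{"dp":[0,0,0],"spin":0}]'

```text
clock: 16.05
position: [0.462, -0.1335, 0.2797]
ee_rot: [0.794, 0.608, 0.001, 0.001]
ft_force: [1.5, 5.1, 7.2]
grip_width: 0.271
grasp_force: 11.1
```

```bash
python3 st.py
```

```text
t 16.05 press TCP mm [ -26.3 -144.4  279.7] yaw -1.539 axis z [ 0.003 -0.    -1.   ] F [-0.   5.3  7.2] M [1.19, -0.18, 0.244] w 0.271 gf 11.1
q [ 0.96  0.22 -0.83  1.95  0.19  1.05 -0.22]
brass rows 283 293 mean 288.25 cols 313 328 107
```

Call:
arm_command --plan '[{"dp":[0,0,0],"spin":0.03},{"dp":[0,0,0],"spin":0.03},{"dp":[0,0,0],"spin":0}]'

```text
clock: 16.4
position: [0.462, -0.1336, 0.2799]
ee_rot: [0.812, 0.584, 0.001, 0.001]
ft_force: [0.4, 3.8, 8.9]
grip_width: 0.272
grasp_force: 14.8
```

```bash
python3 st.py
```

```text
t 16.4 press TCP mm [ -26.3 -144.5  279.9] yaw -1.599 axis z [ 0.003 -0.001 -1.   ] F [-0.8  3.8  8.9] M [1.055, -0.029, 0.386] w 0.272 gf 14.8
q [ 0.95  0.22 -0.83  1.95  0.19  1.05 -0.28]
brass rows 283 293 mean 288.69 cols 313 328 105
```

Call:
arm_command --plan '[{"dp":[0,0,0],"spin":0.03},{"dp":[0,0,0],"spin":0.03},{"dp":[0,0,0],"spin":0}]'

```text
clock: 16.75
position: [0.462, -0.1336, 0.28]
ee_rot: [0.829, 0.559, 0.001, 0.001]
ft_force: [-0.2, 4.5, 11.1]
grip_width: 0.273
grasp_force: 20.7
```

```bash
python3 st.py
```

```text
t 16.75 press TCP mm [ -26.3 -144.6  280. ] yaw -1.658 axis z [ 0.003 -0.001 -1.   ] F [-1.5  4.2 11.1] M [1.0, 0.124, 0.565] w 0.273 gf 20.7
q [ 0.94  0.22 -0.82  1.95  0.18  1.05 -0.34]
brass rows 283 293 mean 288.83 cols 313 328 106
```

```bash
python3 - <<'E'
from h import *
def W(X): c,q=np.cos(Q[2]),np.sin(Q[2]); return [Q[0]+c*X[0]-q*X[1],Q[1]+q*X[0]+c*X[1],X[2]]
a,b=proj("side",W((.045,0,.056))),proj("side",W((.045,0,.086)));print(a,b)
print("front of stamp at contact v",max(proj("side",W((.045+.013*np.cos(t),.013*np.sin(t),.056)))[1] for t in np.linspace(0,6.3,60)))
i=viewer.camera("side")
cv2.imwrite("pics/crop5.png",cv2.resize(i[240:345,240:360],None,fx=5.5,fy=5.5,interpolation=cv2.INTER_CUBIC))
E
```

```text
[320.88170027 289.09334252] [321.01662811 273.19492838]
front of stamp at contact v 293.79275027828777
```

View pics/crop5.png

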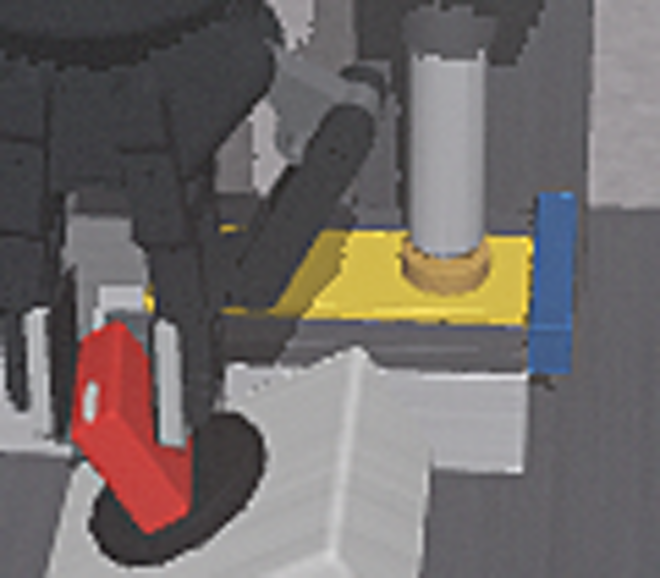

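Call:
arm_command --plan '[{"dp":[0,0,0],"spin":0.03},{"dp":[0,0,0],"spin":0}]'

```text
clock: 17.05
position: [0.462, -0.1336, 0.28]
ee_rot: [0.837, 0.547, 0.001, 0.001]
ft_force: [-0.6, 4.1, 10.4]
grip_width: 0.275
grasp_force: 23.4
```

```bash
python3 st.py
```

```text
t 17.05 press TCP mm [ -26.3 -144.6  280. ] yaw -1.688 axis z [ 0.003 -0.001 -1.   ] F [-1.7  3.8 10.4] M [1.046, 0.207, 0.732] w 0.275 gf 23.4
q [ 0.94  0.22 -0.81  1.95  0.18  1.05 -0.37]
brass rows 283 293 mean 288.8 cols 313 328 102
```

Call:
arm_command --plan '[{"dp":[0,0,0],"spin":0},{"dp":[0,0,0],"spin":0},{"dp":[0,0,0],"spin":0},{"dp":[0,0,0],"spin":0},{"dp":[0,0,0],"spin":0}]'

```text
clock: 17.6
position: [0.462, -0.1336, 0.28]
ee_rot: [0.837, 0.547, 0.001, 0.001]
ft_force: [0.3, 4.0, 11.3]
grip_width: 0.266
grasp_force: 23.3
```

Call:
arm_command --plan '[{"dp":[0,0,0],"spin":0},{"dp":[0,0,0],"spin":0},{"dp":[0,0,0],"spin":0},{"dp":[0,0,0],"spin":0},{"dp":[0,0,0],"spin":0}]'

```text
clock: 18.1
position: [0.462, -0.1336, 0.28]
ee_rot: [0.837, 0.547, 0.001, 0.001]
ft_force: [-0.3, 4.5, 11.5]
grip_width: 0.263
grasp_force: 23.3
```

Call:
arm_command --plan '[{"dp":[0,0,0],"spin":0},{"dp":[0,0,0],"spin":0},{"dp":[0,0,0],"spin":0},{"dp":[0,0,0],"spin":0},{"dp":[0,0,0],"spin":0}]'

```text
clock: 18.6
position: [0.462, -0.1336, 0.28]
ee_rot: [0.837, 0.547, 0.001, 0.001]
ft_force: [-0.4, 3.6, 11.9]
grip_width: 0.272
grasp_force: 23.3
```

```bash
python3 st.py
```

```text
t 18.6 press TCP mm [ -26.3 -144.6  280. ] yaw -1.687 axis z [ 0.003 -0.001 -1.   ] F [-1.5  3.3 11.9] M [1.059, 0.257, 0.783] w 0.272 gf 23.3
q [ 0.94  0.22 -0.82  1.95  0.18  1.05 -0.37]
brass rows 283 293 mean 288.75 cols 313 328 100
```

Call:
arm_command --plan '[{"dp":[0,0,0],"spin":-0.1},{"dp":[0,0,0],"spin":-0.15},{"dp":[0,0,0],"spin":-0.15},{"dp":[0,0,0],"spin":-0.15},{"dp":[0,0,0],"spin":-0.15}]'

```text
clock: 19.15
position: [0.4622, -0.1342, 0.2799]
ee_rot: [0.597, 0.802, 0.001, 0.002]
ft_force: [2.6, 2.6, 5.5]
grip_width: 0.268
grasp_force: 7.1
```

Call:
arm_command --plan '[{"dp":[0,0,0],"spin":-0.15},{"dp":[0,0,0],"spin":-0.15},{"dp":[0,0,0],"spin":0},{"dp":[0,0,0],"spin":0},{"dp":[0,0,0],"spin":0}]' --grip -1

```text
clock: 19.65
position: [0.4609, -0.1342, 0.2787]
ee_rot: [0.475, 0.88, -0.0, 0.0]
ft_force: [0.1, -0.5, -0.0]
grip_width: 1.001
grasp_force: 0.0
```

Call:
arm_command --plan '[{"dp":[0,0,-10],"spin":0},{"dp":[0,0,-25],"spin":0},{"dp":[0,0,-40],"spin":0},{"dp":[0,0,-40],"spin":0},{"dp":[0,0,0],"spin":0}]'

```text
clock: 20.15
position: [0.4624, -0.1333, 0.3993]
ee_rot: [0.474, 0.881, -0.0, 0.004]
ft_force: [0.8, -0.5, -1.2]
grip_width: 1.001
grasp_force: 0.0
```

Call:
arm_command --plan '[{"dp":[0,0,0],"spin":0},{"dp":[0,0,0],"spin":0},{"dp":[0,0,0],"spin":0},{"dp":[0,0,0],"spin":0},{"dp":[0,0,0],"spin":0}]'

```text
clock: 20.65
position: [0.4609, -0.1339, 0.3932]
ee_rot: [0.474, 0.881, 0.0, -0.0]
ft_force: [-0.4, 0.5, 0.3]
grip_width: 0.998
grasp_force: 0.0
```

```bash
python3 st.py; python3 - <<'E'
from h import *
i=viewer.camera("side")
cv2.imwrite("pics/crop6.png",cv2.resize(i[210:360,190:390],None,fx=4,fy=4,interpolation=cv2.INTER_CUBIC))
E
```

```text
t 20.65 press TCP mm [ -27.3 -145.2  393.2] yaw -0.69 axis z [-0.001  0.001 -1.   ] F [-0.5  0.4  0.3] M [0.042, -0.007, -0.004] w 0.998 gf 0.0
q [ 1.14  0.1  -0.99  1.81  0.09  1.28  0.71]
brass rows 268 278 mean 273.69 cols 313 328 108
```

View pics/crop6.png

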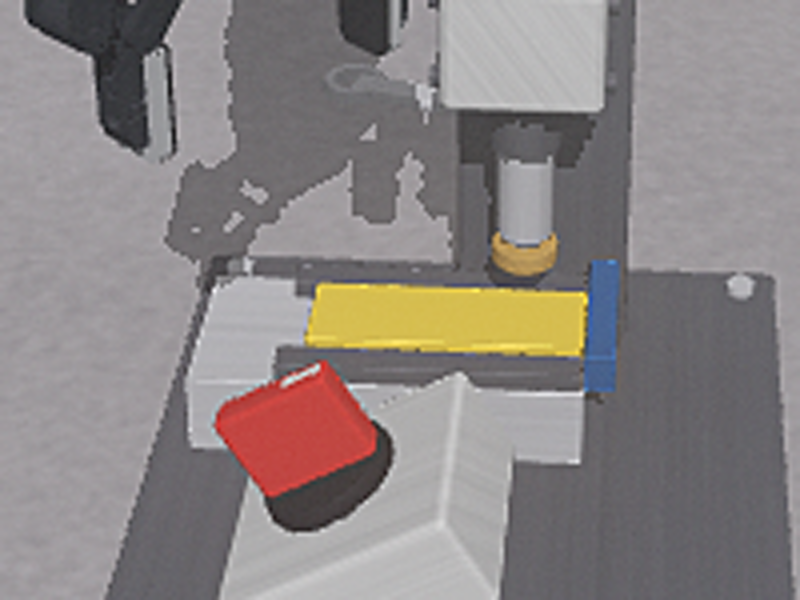

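The last picture shows the knob back at rest, the stamp lifted and the blank against the blue stop (crop pixel 586, 320).

```bash
python3 -c "
from workcell import manip;print(manip.hand_in())"
```

```text
the job is handed in; nothing more can be done
None
```

Job handed in at about 21 s on the robot clock: the blank is home against the stop, the stamp was held on it for about 1.5 s at an estimated 20 N (worked out from wrist torque, not measured directly), and the knob has sprung back with the stamp lifted; the oil bottle, spanner and fitting were never approached, though I did not re-check them in a final picture.

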